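# Tip over the ball rest and set the massage balls in it

### The job

Push the standing wooden ball rest over from its recessed side, without lifting it, so that it lies on its plain back on the mat with the two round recesses facing up. Then take the two massage balls from the saucer and set them down gently, one in each recess, without dropping them. Leave the saucer and the other things on the nightstand where they are.

Things in the scene. Friction and masses are not known exactly. Their poses are not given: they have to be found in the camera images.
- mat: Grey felt mat fixed on the nightstand, 300 x 160 x 3 mm. Origin: centre of its underside; x runs along its length, z up. The ball rest stands on the mat's -x end; the empty part of the mat reaches away towards +x.
- rest: Massage-ball rest: pale wood block, 60 mm thick (x) by 100 wide (y) by 180 tall (z), about 0.4 kg, standing on end. Origin: centre of its foot, z towards the upper end. The front (-x) face has two round recesses, 28 mm across, 10 deep, on its centreline 50 and 130 mm above the foot. The plain back (+x) faces along the empty mat, x within 5 degrees of the mat's x.
- rest_mid (a point): Middle of the rest block (30 mm in from front and back, 90 mm from the foot); axes as the rest's.
- rest_toe (a point): Middle of the rest's lower back edge; axes as the rest's. A level push on the front face 100 mm or more above the foot tips the rest about this edge; past about 18 degrees of lean it falls by itself. Pushed low it only slides.
- seat_low (a point): Where the centre of a ball lies when it sits in the recess nearer the foot: 19.5 mm out from the front face. Axes as the rest's. With the rest lying on its back this is about 82 mm above the nightstand.
- seat_high (a point): The same for the recess nearer the upper end, 80 mm from the other.
- ball0_center (a point): Centre of a dark wood massage ball, 48 mm diameter, about 40 g, free to roll. At the start it lies on the saucer's flat floor, its centre 29 mm above the nightstand. The axes turn with the ball.
- ball1_center (a point): Centre of the other ball, the same in every way; at the start the two centres are 70 mm or a little more apart.
- saucer: Round yellow ceramic saucer, loose, 176 mm across, 14 mm high at the rim, walls and floor 4 to 5 mm, flat inside to about 50 mm from its middle. Origin: centre of its underside, z up.
- cup: Bystander: clear acrylic cup with a white push top, 74 mm across, 105 mm tall. Origin: centre of its underside.
- compact: Bystander: round white mirror compact, 72 mm across, lid standing open, about 80 mm high. Origin: centre of its underside.
- tweezers: Bystander: steel tweezers in a flat tray 60 x 130 x 8 mm. Origin: centre of its underside; y along its length.
- roller: Bystander: plastic massage roller lying down, 43 mm high, the 60 mm roller at its origin (which is at its underside) and a handle reaching 160 mm to its -x.
There are look-alikes about, which are no part of the job. What is shaped like the part that bears ball1_center but pink is not meant.

How it is judged:
By the outcome, as a careful person would: the job done as asked, in the order asked, and still so for the second after the job is handed in, with the robot touching nothing.
It also fails if it takes over 67 s, if anything falls off the work surface, if the arm or the gripper's body presses on something with over 40 N, if the wrist force passes 120 N, or if a joint passes its speed limit or range.

### The arm

A 7-joint arm with a two-finger parallel gripper is mounted at the origin on the work surface. World frame = base frame: x ahead of the robot, y to its left, z up, the work surface at z = 0. Lengths are in m, angles in rad, forces in N, time in s.
With the tool pointing down it reaches from about 0.375 to 0.925 m from the base axis. Payload 3.1 kg.
Tool frame: the origin (TCP) lies midway between the tips of the shut fingers; the grasp point (between the pads) lies 19 mm behind it; z points along the fingers, y is the direction in which the jaws open and shut (so a half turn about z gives the same grasp; the last joint's range is limited). The gripper opens to 85 mm and grips with 20 to 120 N. Pads are 22 mm wide; open, the fingers measure 114 mm over their backs; the gripper's body (76 mm by 85 mm) begins 54 mm behind the grasp point. The pads swing forward as they close: fully open they stand 13 mm farther back than shut.
Start: joints at [-1.333, 0.383, 0.044, 1.598, -0.018, 1.161, -0.05], TCP at [0.214, 0.614, 0.231] pointing down, gripper open.
Joint ranges: [-2.61, 2.61], [-0.41, 2.15], [-1.48, 1.57], [0, 2.5], [-1.57, 4.71], [0.05, 1.97], [-2.85, 2.85]. Speed limits (rad/s): [2.79, 2.79, 3.14, 3.14, 3.14, 3.14, 3.14].

### API

Orientations are given as a unit quaternion [w, x, y, z].
In Python, from workcell import * gives the robot as it stands.
- The arm moves only by the tool move_arm, never from a script. Its argument "steps" is a list that holds one entry, the list of rows, each a list of 4 numbers: the shift along the world's x, y, z in mm, then the turn about the world's z in degrees. A call has 1 to 12 rows; each row is the pose to reach, as a shift and turn from the pose measured when the call began; what a row does not reach only later rows make up. A row lasts 1/8 s, in which the tool goes at most 62.5 mm and 10.7 degrees, less where a joint would pass 70% of its speed; a pose out of reach is approached as far as the arm can. A call with a gripper value outside its range is refused whole. "claw" is the finger opening in mm, from 0 to 85.4, set as the call begins (left out, the last holds). The fingers move at their own pace and stop on an object; "squeeze" is the grip in N (left out, the last holds). Time passes only in rows, so rows that repeat a pose let the fingers close. It gives the time, the measured TCP pose, the force and the opening at its end, in the units of the state.
- get_obs(): the state, without advancing time (a new reading comes with each control period).
- grab_frame(name): name is "side" or "top"; returns a dict with "color" (384x512x3 uint8, red, green, blue), "fovy" (degrees; the focal length in pixels is half the picture's height over the tangent of half this angle, whatever the lens; pixels are square), "cx", "cy" (the principal point, pixels), "xyz" and "orientation" of the camera in the world. Camera axes: x right, y down, z forward; pixel columns grow to the right and rows downward; lengths in m; the calibration is good to about 2 mm. A picture is of the moment at which its call begins. There is no depth.
- hand_in(): hands the job in, once; it reports no verdict.
The state is a dict: "t": time; "q": joint angles; "dq": joint speeds; "joint_torque": joint torques, N m; "position": TCP position; "orientation": TCP orientation; "ft_force": force on the tool from outside, world axes, zero at the start; "wrist_torque": the same for the moment, N m; "finger_gap": finger opening in m.
Only numpy, scipy, OpenCV 4.12 (cv2) and the standard library are available. Lean on these libraries where they do the work, as an engineer would, in place of code of your own. Each camera call takes 0.05 s, during which the arm holds its last target.

## Working session

There is one attempt and no reset: what is moved stays moved. The work goes in short steps, Python scripts to look and compute and a tool call to move; the robot and the scene stay as the last step left them, time stands still between calls to the robot, and variables do not carry over. Pictures are saved under pics/ and viewed, and the job is handed in when it is done.

Besides the shell and the picture viewer there is one more tool, called after "Call:" as a command line: name --argument value ..., lists and objects as JSON in quotes. move_arm: Moves the arm, as the interface text tells. Its arguments: {"type":"object","properties":{"steps":{"type":"array"},"claw":{"type":"number"},"squeeze":{"type":"number"}},"required":["steps"]}

```bash
mkdir -p pics; ls
cat > h.py <<'E'
from workcell import *
import numpy as np, cv2
from scipy.spatial.transform import Rotation as R
def snap(name,fn):
    f=grab_frame(name); cv2.imwrite('pics/'+fn+'.png',f['color'][:,:,::-1]); 
    import pickle; pickle.dump(f,open('pics/'+fn+'.pkl','wb')); return f
def load(fn):
    import pickle; return pickle.load(open('pics/'+fn+'.pkl','rb'))
def par(f):
    fl=f['color'].shape[0]/2/np.tan(np.radians(f['fovy'])/2)
    q=f['orientation']; Rm=R.from_quat([q[1],q[2],q[3],q[0]]).as_matrix()
    return fl,Rm,np.array(f['xyz'])
def pix2z(f,u,v,z):
    fl,Rm,c=par(f); d=Rm@np.array([(u-f['cx'])/fl,(v-f['cy'])/fl,1]); return c+d*(z-c[2])/d[2]
def proj(f,p):
    fl,Rm,c=par(f); x=Rm.T@(np.array(p)-c); return np.array([f['cx']+fl*x[0]/x[2],f['cy']+fl*x[1]/x[2]])
def crop(fn,u0,v0,u1,v1,s,out):
    im=cv2.imread('pics/'+fn+'.png')[v0:v1,u0:u1]; cv2.imwrite('pics/'+out+'.png',cv2.resize(im,None,fx=s,fy=s,interpolation=cv2.INTER_CUBIC))
E
python3 - <<'E'
from h import *
for n in ('top','side'):
    f=snap(n,n+'0'); print(n,f['xyz'],f['orientation'],f['fovy'],f['cx'],f['cy'])
o=get_obs(); print(o)
E
```

```text
pics
top [0.46139373 0.03008054 1.33452827] [-0.01902241  0.71569644 -0.69794083  0.01718588] 46.36469355610733 255.89484559455084 184.75169998883337
side [-0.23419701 -0.80511586  1.40363218] [-0.32177452  0.87704284 -0.33301079  0.12790942] 42.5836337284684 261.42458921844064 186.80083526670234
{'t': 0.1, 'q': array([-1.33276701,  0.38377567,  0.04380868,  1.59943299, -0.01787587,
        1.16120851, -0.04989632]), 'dq': array([ 0.00018322, -0.00326117, -0.00107265, -0.00226791, -0.00048888,
        0.00051697,  0.00104223]), 'joint_torque': array([ 2.64594506e-03, -4.34723568e+01,  1.02941953e+00, -2.50455129e+01,
        1.09589228e-02,  5.37371539e-03,  1.05126651e-05]), 'position': array([0.21391537, 0.61287372, 0.22999042]), 'orientation': array([-1.33826889e-04,  1.67067990e-01,  9.85944627e-01, -1.20894761e-03]), 'ft_force': array([-0.49175914, -0.44458291,  0.3457649 ]), 'wrist_torque': array([-0.00596315, -0.00302812,  0.03552679]), 'finger_gap': 0.08528386262737016}
```

View pics/top0.png

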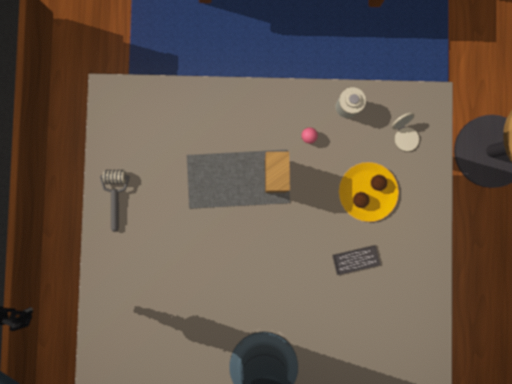

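View pics/side0.png

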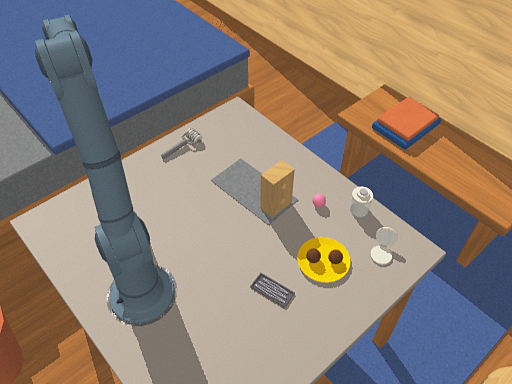

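Run:
```python
from h import *
crop('top0',180,130,410,230,3.4,'c1')
crop('top0',255,140,405,225,5,'c2')
crop('side0',200,150,400,300,4,'c3')
```

```text
(no output)
```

View pics/c1.png

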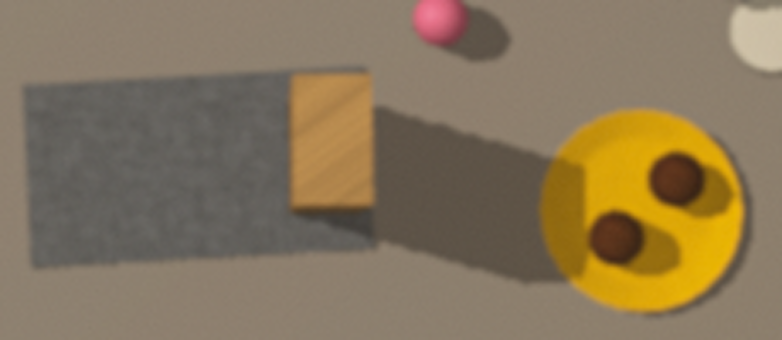

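View pics/c2.png

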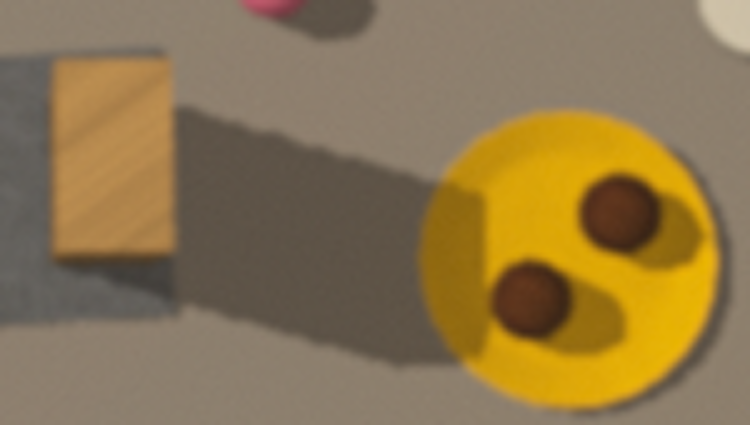

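View pics/c3.png

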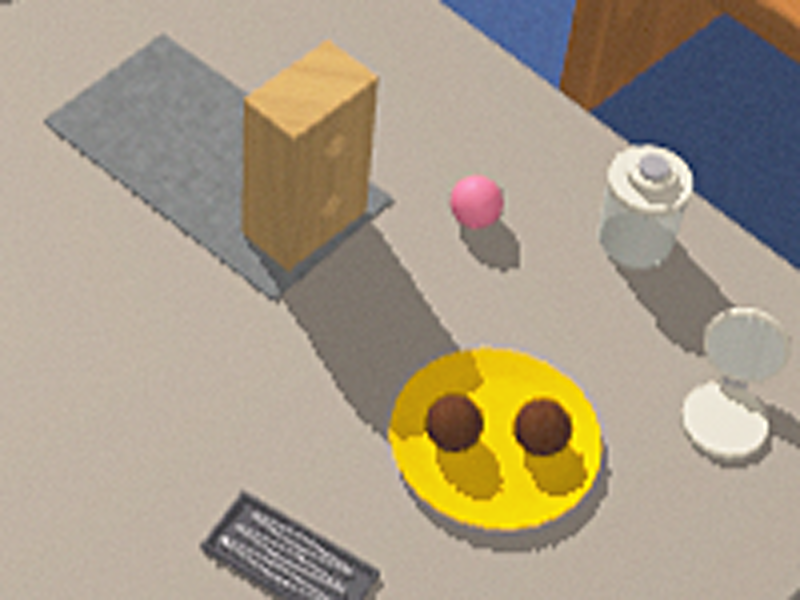

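Run:
```python
from h import *
f=load('top0'); s=load('side0')
c=lambda U,V:((U+.5)/5-.5+255,(V+.5)/5-.5+140)
d=lambda U,V:((U+.5)/4-.5+200,(V+.5)/4-.5+150)
e=lambda U,V:((U+.5)/3.4-.5+180,(V+.5)/3.4-.5+130)
print('rest top');
for p in [(52,59),(169,58),(175,254),(54,256)]: print(pix2z(f,*c(*p),.183).round(4))
print('side top')
for p in [(244,99),(329,41),(377,78),(294,137)]: print(pix2z(s,*d(*p),.183).round(4))
print('ball top'); 
for p in [(620,213),(532,300)]: print(pix2z(f,*c(*p),.029).round(4))
print('ball side')
for p in [(544,427),(455,423)]: print(pix2z(s,*d(*p),.029).round(4))
print('saucer',pix2z(f,*c(570,260),.014).round(4))
print('mat',[pix2z(f,*e(*p),.003).round(4)[:2] for p in [(24,86),(34,267),(376,247),(366,68)]])
print('pink',pix2z(f,*c(272,-5),.024).round(3),'cup',pix2z(f,352,100,.1).round(3),'compact',pix2z(f,406,140,.02).round(3),'twz',pix2z(f,357,260,.005).round(3))
o=get_obs();q=o['orientation'];print(R.from_quat([q[1],q[2],q[3],q[0]]).as_matrix().round(3))
```

```text
rest top
[0.6071 0.0125 0.183 ]
[ 0.6092 -0.0479  0.183 ]
[ 0.508  -0.0531  0.183 ]
[0.5054 0.009  0.183 ]
side top
[0.5045 0.0067 0.183 ]
[0.6035 0.0085 0.183 ]
[ 0.6044 -0.0494  0.183 ]
[ 0.5074 -0.0515  0.183 ]
ball top
[ 0.5447 -0.3231  0.029 ]
[ 0.4927 -0.2725  0.029 ]
ball side
[ 0.5418 -0.3231  0.029 ]
[ 0.4898 -0.272   0.029 ]
saucer [ 0.5172 -0.298   0.014 ]
mat [array([0.6135, 0.2431]), array([0.4551, 0.2291]), array([ 0.48  , -0.0688]), array([ 0.6368, -0.0567])]
pink [ 0.668 -0.118  0.024] cup [ 0.767 -0.227  0.1  ] compact [ 0.672 -0.405  0.02 ] twz [ 0.315 -0.269  0.005]
[[-0.944  0.329 -0.001]
 [ 0.329  0.944 -0.002]
 [-0.    -0.002 -1.   ]]
```

The job's balls are the two dark ones in the saucer, at (379,183) and (361,200). The pink one at (309,135) is the look-alike. The rest's front faces about -y with its recesses visible in the side view, and the empty mat runs towards +y. I'll go round to the front with the claw shut.

Call:
move_arm --steps '[[[10,-20,20,-4],[30,-60,40,-10],[50,-100,50,-16],[70,-140,50,-22],[90,-180,50,-28],[110,-220,50,-34],[130,-260,50,-40],[150,-300,50,-46],[170,-340,50,-52],[190,-390,50,-58],[210,-440,50,-64],[230,-490,50,-69]]]' --claw 0

```text
t: 1.6
position: [0.4439, 0.1211, 0.2797]
orientation: [-0.001, 0.697, 0.717, -0.001]
ft_force: [1.1, 0.4, 0.2]
finger_gap: -0.0
```

Call:
move_arm --steps '[[[20,-45,0,0],[40,-90,0,0],[60,-135,0,0],[80,-180,0,0],[100,-220,0,0],[112,-245,0,0],[112,-245,-30,0],[112,-245,-65,0],[112,-245,-100,0],[112,-243,-123,0],[112,-241,-125,0],[112,-241,-125,0]]]'

```text
t: 3.1
position: [0.5563, -0.1198, 0.1551]
orientation: [-0.001, 0.697, 0.717, -0.001]
ft_force: [-0.1, -0.1, 0.5]
finger_gap: 0.0001
```

Run:
```python
from h import *
snap('side','side1'); crop('side1',200,110,360,250,4,'c4')
snap('top','top1'); crop('top1',220,110,380,230,4,'c5')
print(get_obs()['position'])
```

```text
[ 0.55697477 -0.12014565  0.1560011 ]
```

View pics/c4.png

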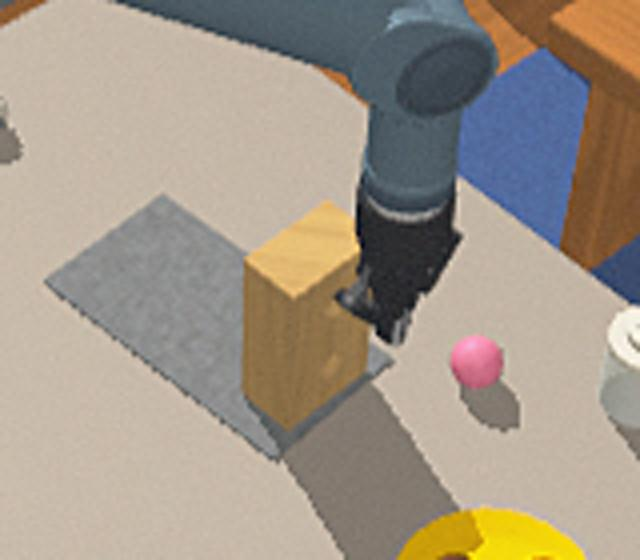

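View pics/c5.png

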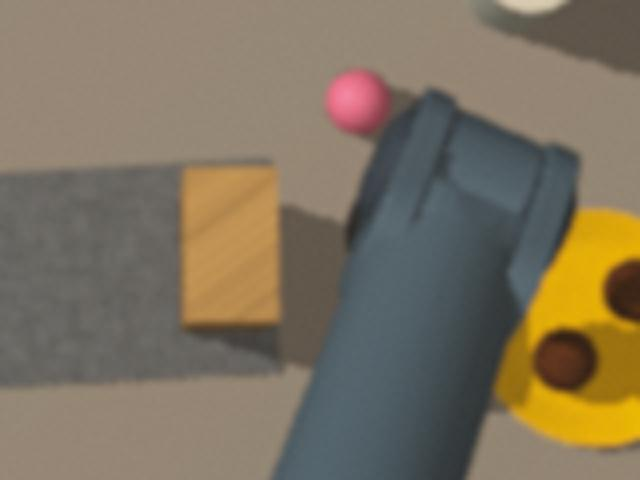

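Call:
move_arm --steps '[[[0,15,0,0],[0,30,0,0],[0,42,0,0],[0,50,0,0],[0,56,0,0],[0,60,0,0],[0,64,0,0],[0,69,0,0],[0,74,0,0],[-1,79,0,0],[-1,84,0,0],[-1,89,0,0]]]'

```text
t: 4.7
position: [0.5559, -0.0306, 0.156]
orientation: [-0.0, 0.697, 0.717, -0.0]
ft_force: [-0.7, 0.2, 0.8]
finger_gap: 0.0001
```

Run:
```python
from h import *
snap('side','side2'); crop('side2',200,110,360,250,4,'c4')
```

```text
(no output)
```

View pics/c4.png

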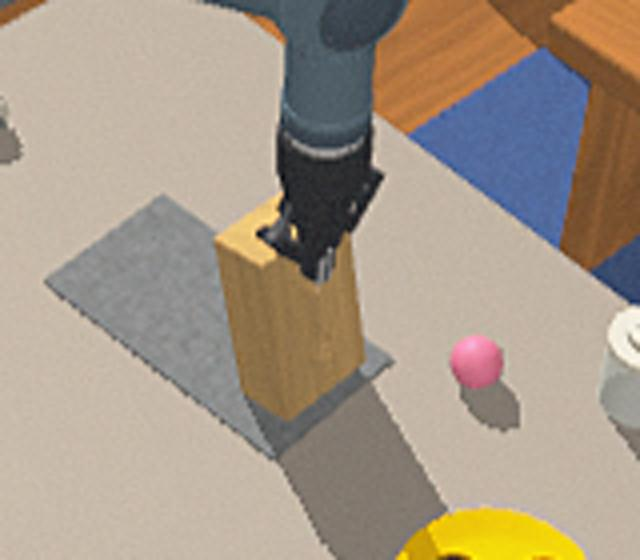

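Leaning cleanly; I'll carry on slowly.

Call:
move_arm --steps '[[[0,5,0,0],[0,9,0,0],[0,13,0,0],[0,17,0,0],[0,20,0,0],[0,23,0,0],[0,26,0,0],[0,29,0,0],[0,32,0,0],[0,34,0,0],[0,34,0,0],[0,34,0,0]]]'

```text
t: 6.25
position: [0.556, 0.0043, 0.1559]
orientation: [-0.0, 0.697, 0.717, 0.0]
ft_force: [-0.3, -0.0, -0.7]
finger_gap: -0.0003
```

Run:
```python
from h import *
snap('side','side3'); crop('side3',200,110,360,250,4,'c4')
```

```text
(no output)
```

View pics/c4.png

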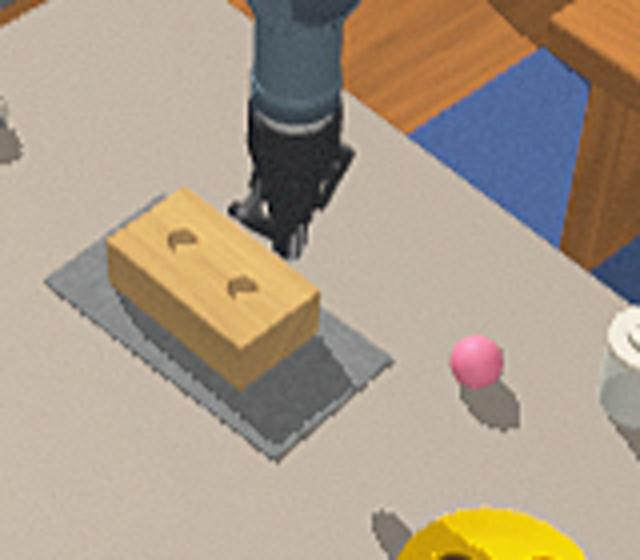

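Call:
move_arm --steps '[[[0,-25,0,4],[-2,-60,0,9],[-4,-100,0,14],[-6,-140,0,20],[-8,-180,0,26],[-10,-220,0,32],[-12,-260,0,38],[-13,-295,0,43],[-13,-320,-10,43],[-13,-327,-30,43],[-13,-327,-46,43],[-13,-327,-46,43]]]' --claw 64 --squeeze 20

```text
t: 7.8
position: [0.5419, -0.3196, 0.107]
orientation: [-0.003, 0.384, 0.923, 0.001]
ft_force: [-0.3, 0.6, 0.1]
finger_gap: 0.0641
```

Run:
```python
from h import *
snap('side','side4'); crop('side4',250,170,410,300,4,'c4')
snap('top','top4'); crop('top4',170,130,300,230,5,'c5')
o=get_obs(); print(o['position'],o['finger_gap'])
```

```text
[ 0.54332804 -0.32089149  0.10928408] 0.06345501399920077
```

View pics/c4.png

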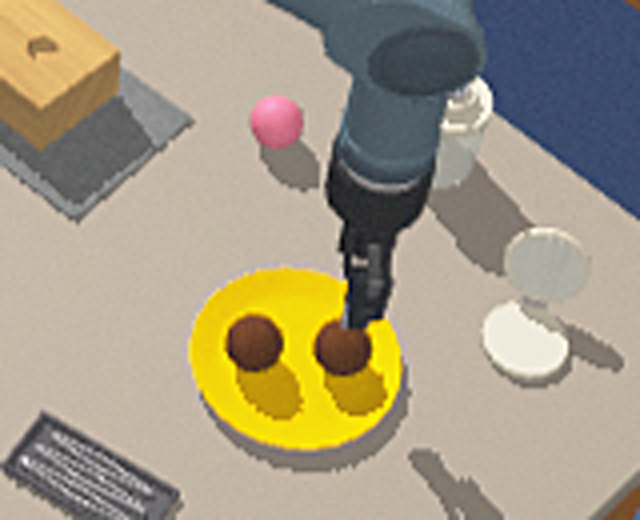

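View pics/c5.png

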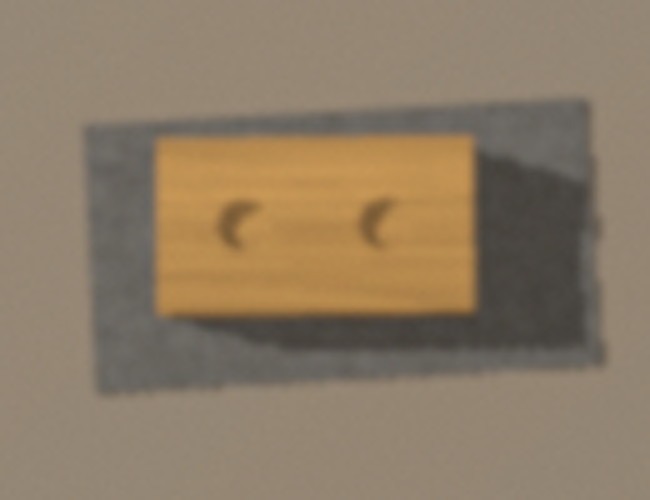

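Run:
```python
from h import *
f=load('top4'); s=load('side4'); s3=load('side3')
print('tcp proj crop',(proj(s,[.5433,-.3209,.109])-[250,170])*4)
print('ball0 proj', (proj(s,[.543,-.323,.029])-[250,170])*4)
c=lambda U,V:((U+.5)/5-.5+170,(V+.5)/5-.5+130)
P=np.array([pix2z(f,*c(*p),.063)[:2] for p in [(156,137),(474,135),(477,316),(156,317)]]); print(P.round(4))
d=lambda U,V:((U+.5)/4-.5+200,(V+.5)/4-.5+110)
Q=np.array([pix2z(s3,*d(*p),.063)[:2] for p in [(107,240),(183,187),(320,293),(239,349)]]);print(Q.round(4))
for C,hd in ((P,(P[0]+P[3]-P[1]-P[2])/2),(Q,(Q[0]+Q[1]-Q[2]-Q[3])/2)):
    m=C.mean(0); L=np.linalg.norm(hd); u=hd/L; print('centre',m.round(4),'len',L.round(4),'seat_low',(m-.04*u).round(4),'high',(m+.04*u).round(4))
# recess rims top view
for p in [(242,225),(384,224)]: print(pix2z(f,*c(*p),.063)[:2].round(4))
```

```text
tcp proj crop [354.32605166 287.76514196]
ball0 proj [343.38817714 344.60575585]
[[0.6017 0.1931]
 [0.6074 0.012 ]
 [0.5043 0.0078]
 [0.4992 0.1899]]
[[0.4979 0.1874]
 [0.5946 0.1927]
 [0.6011 0.0106]
 [0.5029 0.01  ]]
centre [0.5532 0.1007] len 0.1817 seat_low [0.5543 0.0607] high [0.552  0.1407]
centre [0.5491 0.1002] len 0.1799 seat_low [0.5504 0.0602] high [0.5478 0.1402]
[0.5527 0.1427]
[0.5553 0.0619]
```

Run:
```python
from h import *
s=load('side4')
t=np.array([.5433,-.3209,.109]); y=np.array([.71,.70,0]); x=np.array([.7,-.71,0])
for k in (-.046,-.032,.032,.046):
  for w in (-.011,.011):
    print(k,w,((proj(s,t+k*y+w*x+[0,0,.006])-[290,200])*8).round(0))
print('tcp',((proj(s,t)-[290,200])*8).round(0))
crop('side4',290,200,370,265,8,'c6')
```

```text
-0.046 -0.011 [367. 424.]
-0.046 0.011 [424. 427.]
-0.032 -0.011 [366. 393.]
-0.032 0.011 [422. 397.]
0.032 -0.011 [360. 259.]
0.032 0.011 [415. 262.]
0.046 -0.011 [359. 231.]
0.046 0.011 [414. 234.]
tcp [389. 336.]
```

View pics/c6.png

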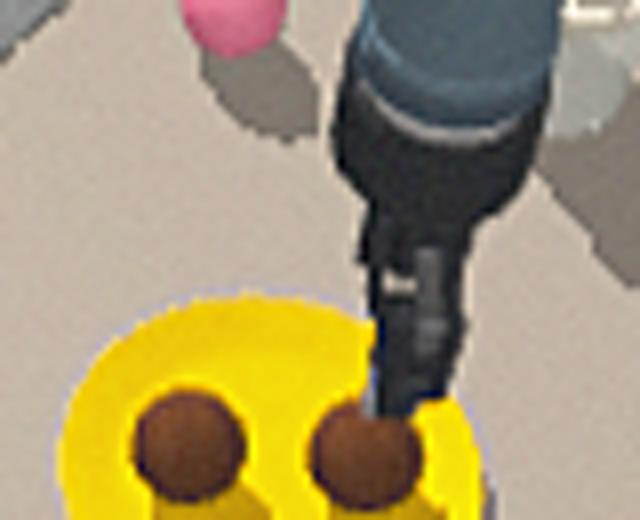

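Call:
move_arm --steps '[[[-1,-2,-20,0],[-1,-2,-40,0],[-1,-2,-60,0],[-1,-2,-75,0],[-1,-2,-85,0],[-1,-2,-92,0],[-1,-2,-96,0],[-1,-2,-97,0],[-1,-2,-97,0]]]'

```text
t: 9.02
position: [0.5427, -0.3231, 0.0127]
orientation: [-0.001, 0.384, 0.923, 0.0]
ft_force: [-0.9, 0.2, 0.5]
finger_gap: 0.0635
```

Run:
```python
from h import *
snap('side','side5'); crop('side5',280,190,370,290,6,'c6')
o=get_obs(); print(o['position'],o['finger_gap'],o['ft_force'])
```

```text
[ 0.54276001 -0.32310352  0.01281964] 0.06395292536344818 [ 0.81458313  0.57910113 -0.10515038]
```

View pics/c6.png

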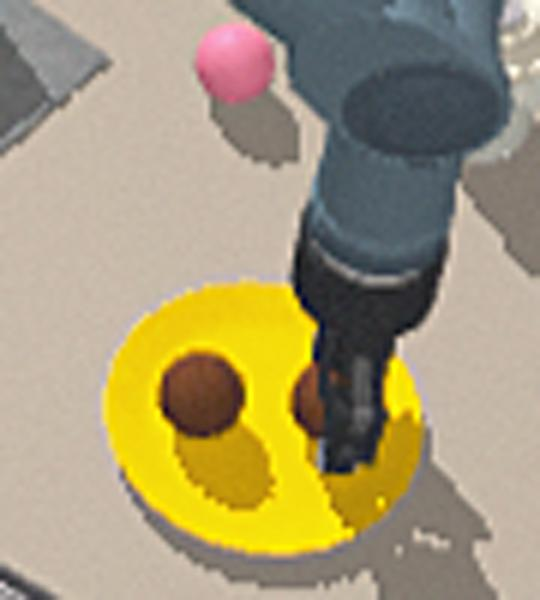

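Run:
```python
from h import *
s=load('side5'); t=np.array([.5428,-.3231,.0128]); y=np.array([.71,.70,0]); x=np.array([.7,-.71,0])
g=lambda p:((proj(s,p)-[280,190])*6).round(0)
for k in (-.046,-.032):
  for w in (-.011,.011): print(k,w,g(t+k*y+w*x+[0,0,.006]))
print('ball',g(t*[1,1,0]+[0,0,.029]), [g(t*[1,1,0]+[0,0,.029]+x*w) for w in (-.024,.024)])
a=load('side4')
im=a['color'].astype(int); m=(im[:,:,0]<120)&(im[:,:,0]-im[:,:,2]>25)&(im[:,:,0]>im[:,:,1]+18)
m[:, :300]=0; m[:240]=0;m[280:]=0;m[:,360:]=0
n,l,st,ce=cv2.connectedComponentsWithStats(m.astype(np.uint8))
for i in range(1,n):
  if st[i,4]>20: print(st[i],ce[i], pix2z(a,*ce[i],.029))
```

```text
-0.046 -0.011 [315. 479.]
-0.046 0.011 [356. 481.]
-0.032 -0.011 [314. 456.]
-0.032 0.011 [355. 459.]
ball [335. 397.] [array([291., 395.]), array([379., 400.])]
[307 250  14  13 120] [313.59166667 256.05833333] [ 0.48841775 -0.27435208  0.029     ]
[329 251  14  13 121] [335.75206612 257.34710744] [ 0.53936199 -0.32592331  0.029     ]
```

Finger and ball positions agree with the projection. Closing gently.

Call:
move_arm --steps '[[[0,0,0,0],[0,0,0,0],[0,0,0,0],[0,0,0,0],[0,0,0,0],[0,0,3,0],[0,0,8,0],[0,0,16,0],[0,0,30,0],[0,0,50,0],[0,0,75,0],[0,0,100,0]]]' --claw 40 --squeeze 25

```text
t: 10.58
position: [0.543, -0.3235, 0.1151]
orientation: [0.0, 0.384, 0.923, 0.0]
ft_force: [-0.3, -0.3, 0.2]
finger_gap: 0.047
```

Run:
```python
from h import *
snap('side','side6'); crop('side6',260,150,390,290,4,'c6')
o=get_obs(); print(o['position'],o['finger_gap'],o['ft_force'])
```

```text
[ 0.54531806 -0.32514054  0.11896993] 0.04633758438177607 [0.15616443 0.27493536 1.63218609]
```

View pics/c6.png

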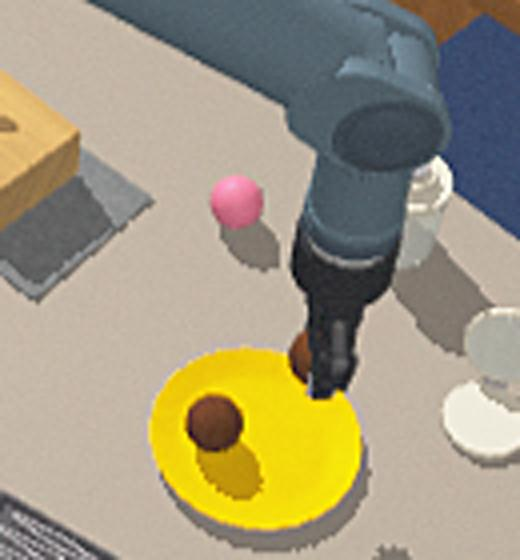

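Call:
move_arm --steps '[[[0,10,0,0],[1,35,0,0],[1,75,0,0],[2,120,0,0],[2,170,0,0],[3,220,0,0],[3,270,0,0],[4,320,0,0],[4,370,0,0],[5,415,0,0],[5,445,0,0],[5,460,0,0]]]'

```text
t: 12.12
position: [0.549, 0.138, 0.1183]
orientation: [0.003, 0.383, 0.924, 0.0]
ft_force: [1.2, -0.1, -1.4]
finger_gap: 0.0466
```

Call:
move_arm --steps '[[[0,0,0,0],[0,0,0,0],[0,0,0,0]]]'

```text
t: 12.5
position: [0.5491, 0.1358, 0.1182]
orientation: [0.003, 0.384, 0.923, -0.0]
ft_force: [-0.5, -0.4, -1.1]
finger_gap: 0.0466
```

Run:
```python
from h import *
s=snap('side','side7'); crop('side7',200,110,300,210,6,'c6')
o=get_obs(); t=o['position']; print(o['position'],o['finger_gap'],o['ft_force'])
g=lambda p:((proj(s,p)-[200,110])*6).round(0)
y=np.array([.71,.70,0]); x=np.array([.7,-.71,0])
print('ball exp',g(t+[0,0,.016]),[g(t+[0,0,.016]+x*w) for w in (-.024,.024)])
print('seat',g([.55,.1405,.063]),g([.5524,.0605,.063]))
```

```text
[0.54912895 0.13600905 0.11829629] 0.046651953898504205 [ 0.02127164  0.53500669 -0.73991512]
ball exp [274. 283.] [array([234., 281.]), array([315., 285.])]
seat [272. 359.] [362. 431.]
```

View pics/c6.png

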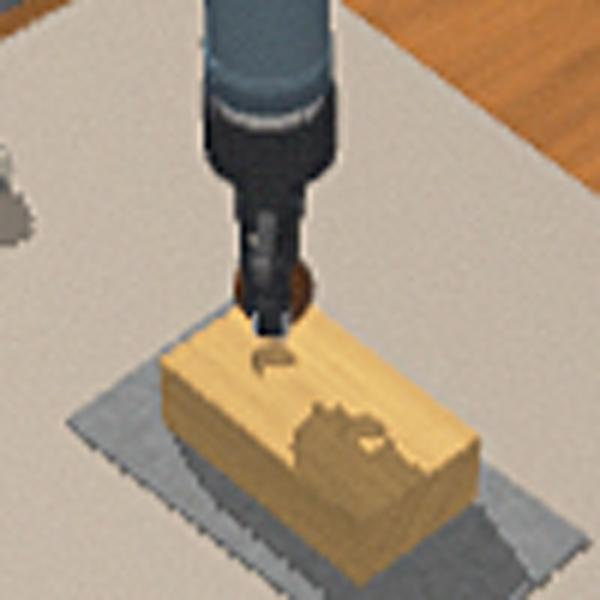

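Call:
move_arm --steps '[[[1,4,0,0],[1,4,-10,0],[1,4,-22,0],[1,4,-34,0],[1,4,-42,0],[1,4,-46,0],[1,4,-48,0],[1,4,-49,0],[1,4,-49,0],[1,4,-49,0]]]'

```text
t: 13.8
position: [0.5504, 0.1401, 0.0696]
orientation: [0.003, 0.384, 0.923, 0.0]
ft_force: [0.6, -0.2, -0.5]
finger_gap: 0.0468
```

Run:
```python
from h import *
s=snap('side','side8'); crop('side8',200,110,300,210,6,'c6')
o=get_obs(); t=o['position']; print(o['position'],o['finger_gap'],o['ft_force'])
```

```text
[0.55033234 0.14010241 0.06955729] 0.04656753955646458 [-0.89912888 -0.58017648  0.24053284]
```

View pics/c6.png

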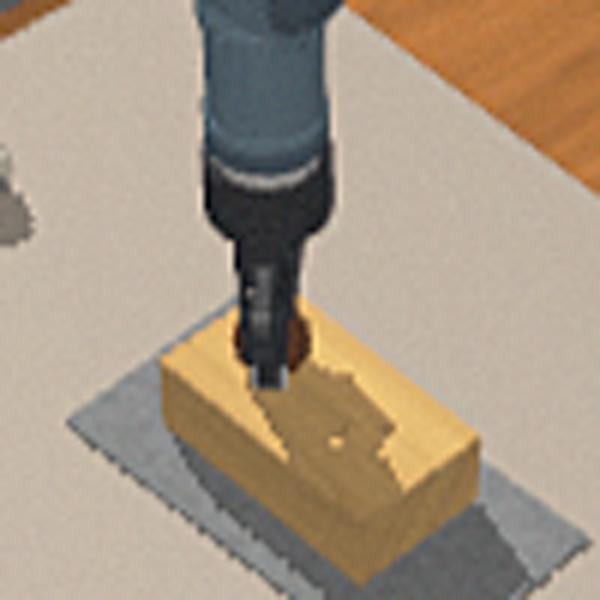

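Call:
move_arm --steps '[[[0,0,-1,0],[0,0,-2,0],[0,0,-2.5,0],[0,0,-3,0],[0,0,-3,0],[0,0,-3,0]]]'

```text
t: 14.6
position: [0.5511, 0.1403, 0.0671]
orientation: [0.004, 0.384, 0.923, 0.001]
ft_force: [0.1, 0.4, 4.4]
finger_gap: 0.0461
```

Call:
move_arm --steps '[[[0,0,0,0],[0,0,0,0],[0,0,0,0],[0,0,0,0]]]' --claw 50

```text
t: 15.1
position: [0.5508, 0.1402, 0.0668]
orientation: [0.003, 0.384, 0.923, 0.0]
ft_force: [0.5, 0.8, -0.0]
finger_gap: 0.05
```

Call:
move_arm --steps '[[[0,0,0,0],[0,0,0,0],[0,0,0,0],[0,0,4,0],[0,0,12,0],[0,0,24,0],[0,0,40,0],[0,0,55,0],[0,0,60,0]]]' --claw 64

```text
t: 16.23
position: [0.5519, 0.1405, 0.1288]
orientation: [0.004, 0.384, 0.923, 0.001]
ft_force: [-0.1, -0.4, 0.3]
finger_gap: 0.0639
```

Run:
```python
from h import *
s=snap('side','side9'); crop('side9',200,110,300,210,6,'c6')
o=get_obs(); t=o['position']; print(o['position'],o['finger_gap'],o['ft_force'])
```

```text
[0.55183491 0.14052811 0.12872306] 0.06405077341266258 [0.35510625 0.52843621 0.58071907]
```

View pics/c6.png

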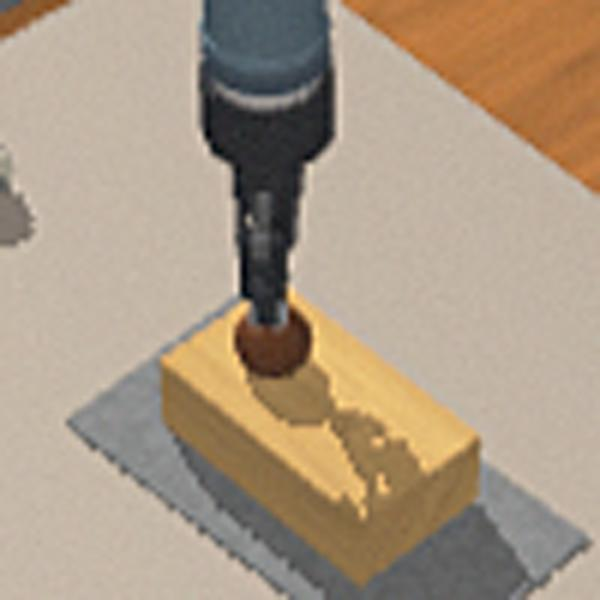

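The first ball sits in the upper recess, with its centre at about (245,167) in the side picture. Now the second.

Call:
move_arm --steps '[[[0,-10,10,0],[-4,-35,10,0],[-10,-75,5,0],[-16,-120,0,0],[-23,-165,0,0],[-30,-210,0,0],[-38,-260,-5,0],[-46,-310,-10,0],[-54,-355,-15,0],[-60,-390,-20,0],[-61,-407,-25,0],[-61,-412,-25,0]]]'

```text
t: 17.77
position: [0.4893, -0.2735, 0.1036]
orientation: [0.004, 0.386, 0.923, 0.001]
ft_force: [-1.3, 0.7, -0.4]
finger_gap: 0.0637
```

Call:
move_arm --steps '[[[0,0,0,0],[0,0,0,0]]]'

```text
t: 18.02
position: [0.4895, -0.2726, 0.1037]
orientation: [0.004, 0.385, 0.923, 0.001]
ft_force: [0.2, 0.1, 0.3]
finger_gap: 0.0643
```

Run:
```python
from h import *
s=snap('side','side10'); crop('side10',260,180,360,290,5,'c6')
o=get_obs(); t=o['position']; print(t,o['finger_gap'])
im=s['color'].astype(int); m=(im[:,:,0]<120)&(im[:,:,0]-im[:,:,2]>25)&(im[:,:,0]>im[:,:,1]+18)
m[:, :290]=0; m[:240]=0;m[280:]=0;m[:,360:]=0
n,l,st,ce=cv2.connectedComponentsWithStats(m.astype(np.uint8))
for i in range(1,n):
  if st[i,4]>20: print(st[i],ce[i], pix2z(s,*ce[i],.029))
```

```text
[ 0.48966697 -0.27236303  0.1036639 ] 0.06425084836948103
[307 252  14  11 107] [313.48598131 256.90654206] [ 0.4858141  -0.27640699  0.029     ]
```

View pics/c6.png

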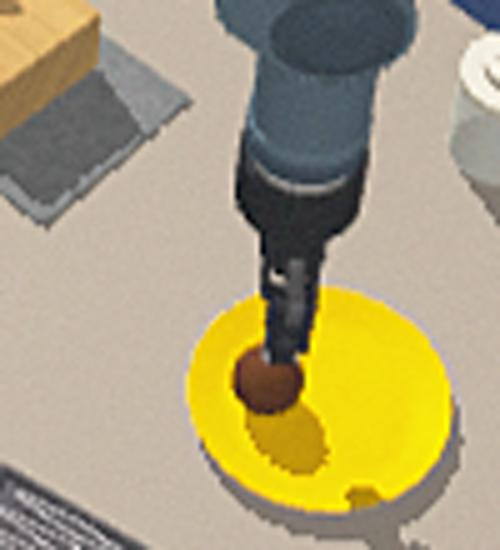

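Call:
move_arm --steps '[[[1,0,-18,0],[1,0,-38,0],[1,0,-56,0],[1,0,-70,0],[1,0,-80,0],[1,0,-86,0],[1,0,-90,0],[1,0,-91,0],[1,0,-91,0]]]'

```text
t: 19.2
position: [0.491, -0.2726, 0.013]
orientation: [0.004, 0.385, 0.923, 0.001]
ft_force: [0.1, 0.3, 0.8]
finger_gap: 0.0637
```

Call:
move_arm --steps '[[[0,0,0,0],[0,0,0,0],[0,0,0,0],[0,0,0,0],[0,0,0,0],[0,0,3,0],[0,0,8,0],[0,0,16,0],[0,0,30,0],[0,0,50,0],[0,0,75,0],[0,0,100,0]]]' --claw 40

```text
t: 20.7
position: [0.4912, -0.2729, 0.1152]
orientation: [0.005, 0.385, 0.923, 0.001]
ft_force: [-0.9, 0.2, 0.6]
finger_gap: 0.0465
```

Call:
move_arm --steps '[[[2,10,5,0],[6,35,10,0],[12,70,10,0],[20,110,10,0],[28,150,10,0],[36,190,10,0],[44,230,10,0],[51,270,10,0],[57,300,10,0],[61,322,10,0],[61,332,5,0],[61,333,0,0]]]'

```text
t: 22.2
position: [0.5515, 0.0609, 0.1145]
orientation: [0.004, 0.384, 0.923, 0.001]
ft_force: [0.1, -0.0, -0.4]
finger_gap: 0.0465
```

Call:
move_arm --steps '[[[0,0,0,0],[0,0,0,0],[0,0,0,0]]]'

```text
t: 22.58
position: [0.5516, 0.0599, 0.1147]
orientation: [0.004, 0.385, 0.923, 0.001]
ft_force: [-0.3, 0.1, -0.1]
finger_gap: 0.0463
```

Run:
```python
from h import *
s=snap('side','side11'); crop('side11',200,110,300,210,6,'c6')
o=get_obs(); t=o['position']; print(o['position'],o['finger_gap'],o['ft_force'])
g=lambda p:((proj(s,p)-[200,110])*6).round(0)
x=np.array([.7,-.71,0])
print('ball exp',g(t+[0,0,.016]),[g(t+[0,0,.016]+x*w) for w in (-.024,.024)])
print('seat',g([.5524,.0605,.063]))
```

```text
[0.55169556 0.0601751  0.11473735] 0.04635960085950422 [-0.14286131  0.1820991   0.10854151]
ball exp [362. 355.] [array([322., 353.]), array([403., 357.])]
seat [362. 431.]
```

View pics/c6.png

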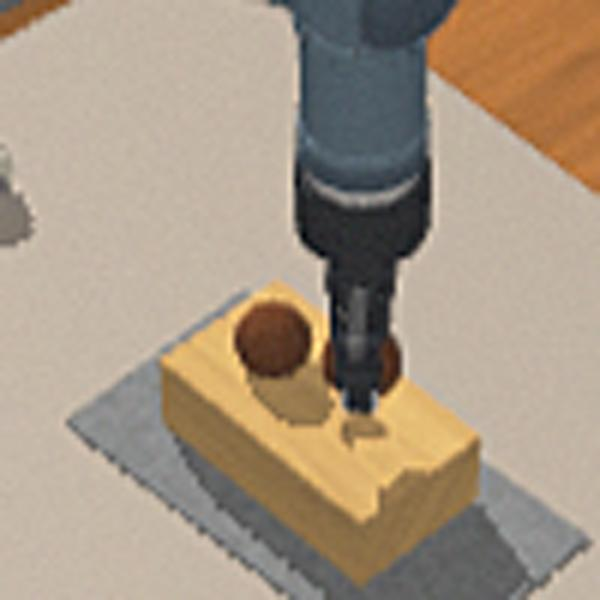

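Call:
move_arm --steps '[[[1,0,-8,0],[1,0,-18,0],[1,0,-28,0],[1,0,-36,0],[1,0,-41,0],[1,0,-43,0],[1,0,-45,0],[1,0,-46,0],[1,0,-47,0],[1,0,-47.5,0],[1,0,-47.5,0],[1,0,-47.5,0]]]'

```text
t: 24.12
position: [0.5534, 0.0602, 0.0677]
orientation: [0.005, 0.385, 0.923, 0.002]
ft_force: [1.1, -0.3, 3.2]
finger_gap: 0.0467
```

Contact at the expected height (3 N). Releasing.

Call:
move_arm --steps '[[[0,0,-0.5,0],[0,0,-0.5,0],[0,0,-0.5,0],[0,0,-0.5,0],[0,0,-0.5,0]]]' --claw 50

```text
t: 24.75
position: [0.5533, 0.0602, 0.0672]
orientation: [0.005, 0.385, 0.923, 0.001]
ft_force: [-0.2, 0.3, -0.5]
finger_gap: 0.0499
```

Call:
move_arm --steps '[[[0,0,0,0],[0,0,0,0],[0,0,0,0],[0,0,4,0],[0,0,12,0],[0,0,24,0],[0,0,40,0],[0,0,60,0],[0,0,90,0],[0,-30,110,0],[0,-80,120,0],[0,-130,120,0]]]' --claw 64

```text
t: 26.25
position: [0.5546, -0.0708, 0.1899]
orientation: [0.007, 0.384, 0.923, 0.003]
ft_force: [0.2, 0.2, -0.5]
finger_gap: 0.0639
```

Run:
```python
from h import *
s=snap('side','side12'); crop('side12',200,110,300,210,6,'c6')
f=snap('top','top12'); crop('top12',170,110,410,230,3.3,'c7')
o=get_obs(); print(o['t'],o['position'],o['finger_gap'],o['ft_force'])
```

```text
26.35 [ 0.55278198 -0.07859872  0.18945047] 0.06369126444431206 [-0.05568005  0.14608754  0.43322563]
```

View pics/c6.png

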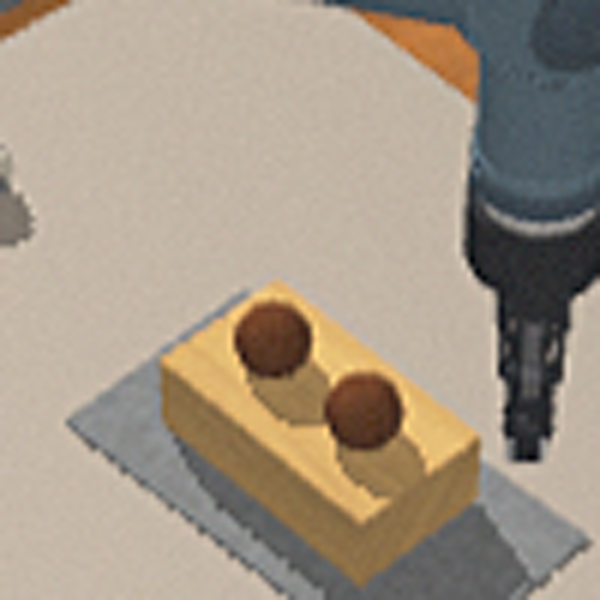

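View pics/c7.png

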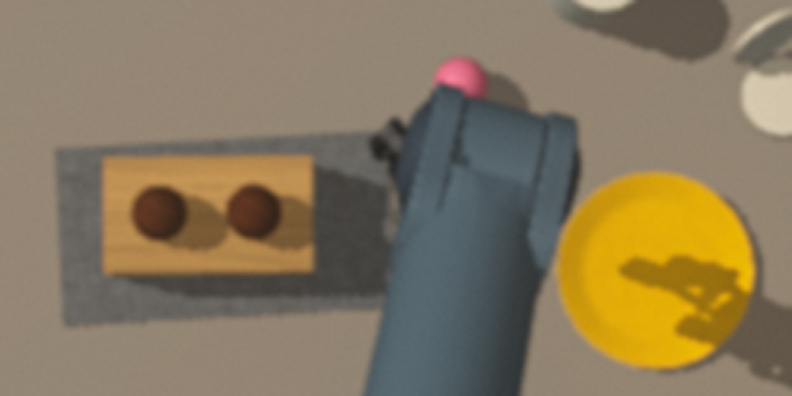

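Call:
move_arm --steps '[[[0,0,0,0],[0,0,0,0],[0,0,0,0],[0,0,0,0],[0,0,0,0],[0,0,0,0]]]'

```text
t: 27.1
position: [0.5528, -0.0784, 0.1894]
orientation: [0.007, 0.39, 0.921, 0.0]
ft_force: [-1.0, 0.1, -0.6]
finger_gap: 0.0639
```

Run:
```python
from h import *
s=snap('side','side13'); f=snap('top','top13')
for n,a in (('side',s),('top',f)):
  im=a['color'].astype(int); m=(im[:,:,0]<120)&(im[:,:,0]-im[:,:,2]>25)&(im[:,:,0]>im[:,:,1]+18)
  k,l,st,ce=cv2.connectedComponentsWithStats(m.astype(np.uint8))
  for i in range(1,k):
    p=pix2z(a,*ce[i],.0825)
    if 60<st[i,4]<250 and .4<p[0]<.7 and -.05<p[1]<.25: print(n,st[i,2:],ce[i].round(1),p.round(4))
def sc(a):
  im=a['color'].astype(int); m=(im[:,:,0]>90)&(im[:,:,2]<40)&(im[:,:,1]>60); v,u=np.nonzero(m); return u.min(),u.max(),v.min(),v.max()
print(sc(load('top0')),sc(f))
```

```text
side [ 13  12 119] [245.3 166.7] [0.5482 0.1385 0.0825]
side [ 13  12 122] [260.4 178.7] [0.5508 0.0587 0.0825]
(np.int64(42), np.int64(511), np.int64(0), np.int64(220)) (np.int64(41), np.int64(511), np.int64(0), np.int64(302))
```

```bash
python3 -c "
from workcell import *
print(hand_in())"
```

```text
the job is handed in; nothing more can be done
None
```

The job is done and handed in at about 27 s of the 67 s allowed; `hand_in()` gives no verdict.

**What I did:** I pushed the rest over from its recessed side with the shut fingers. It fell onto its plain back on the mat with the recesses up. I then lowered the two dark balls from the saucer into the recesses, each touching down at 3 to 4 N before release. The pink look-alike was left alone.

**Last checks:**
- **Balls:** in the side view the two ball centres are 79.8 mm apart (80 mm expected). They are within about 2 mm of the recess positions measured in that same view.
- **Saucer:** its centre in the top view is unchanged to within a pixel, judged by eye.
- **Gripper:** it is clear of everything, and the force readings are only noise.

**What failed or disagreed:**
- The two cameras differed by about 3 to 4 mm in x, so I used their mean.
- My colour check found no balls in the last top picture, and the automatic saucer check was useless because it also picked up the wooden floor. The by-eye top views stand in for both.
- I did not measure the cup, compact, tweezers or roller again at the end. The arm never went near them.

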